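# Make the capacitor unit safe: dump it, then short it

## Robot

A 6-joint arm with a two-finger parallel gripper is mounted at the origin on the work surface. World frame = base frame: x ahead of the robot, y to its left, z up, the work surface at z = 0. Lengths are in m, angles in degrees, forces in N, time in s.
With the tool pointing down it reaches from about 0.375 to 0.9 m from the base axis. Payload 3.1 kg.
Tool frame: the origin (TCP) lies on the centre line of the jaws, within the pads' length; the fingertips stand 8 mm ahead of it and the grasp point (between the pads) lies 11 mm behind it (bot.tip_extent is the distance from the TCP to the fingertips, in m); z points along the fingers, y is the line along which they close (so a half turn about z gives the same grasp; the last joint's range is limited). The gripper opens to 87 mm and grips with 3 to 60 N. Pads are 19 mm wide; open, the fingers measure 117 mm over their backs; the gripper's body (75 mm by 190 mm) begins 51 mm behind the grasp point.
Start: joints at [-76.175, 30.224, 82.088, -0, 67.689, -10.227], TCP at [0.255, -0.571, 0.231] pointing down, gripper open.
Joint ranges: [-176.69, 176.69], [-43.24, 126.21], [12.49, 139.97], [-82, 262], [0, 151.66], [-163.58, 163.58]. Speed limits (degrees/s): [159.86, 159.86, 180, 180, 180, 180].

## Interface

Orientations are given as a 3x3 rotation matrix whose columns are the frame's x, y, z axes.
In Python, from rig import bot, vision, workorder gives the robot as it stands.
- The arm moves only by the shell command python3 -m handwheel 'ROWS'. ROWS is JSON, a list of rows, each an object with "delta_rot": the turn, a rotation vector about the tool's x, y, z in rad, a list of three; "xyz": the shift along the tool's x, y, z in mm, a list of three; "hand": the closure, from -1 (fully open) to 1 (shut). A call has exactly 5 rows; each row is the pose to reach, as a shift and turn from the pose commanded when the call began, along the tool's axes at that moment; what a row does not reach only later rows make up. A row lasts 1/8 s, in which the tool goes at most 62.5 mm and 10.7 degrees, less where a joint would pass 70% of its speed; a pose out of reach is approached as far as the arm can. A call with a gripper value outside its range is refused whole. The fingers move at their own pace and stop on an object; the grip force is fixed at half the most. Time passes only in rows, so rows that repeat a pose let the fingers close, or fill a call up. It gives the time, the measured TCP pose, the force, the opening and the grip force at its end, in the units of the state.
- bot.read_state(): the state, without advancing time (a new reading comes with each control period).
- vision.capture(name): name is "scene" or "top"; returns the picture (384x512x3 uint8, red, green, blue); there is no depth.
- vision.camera_model(name): a dict with "camera_matrix" (3x3 intrinsics, pixels), "camera_from_world" (4x4, takes a point from world to camera coordinates). Camera axes: x right, y up, looking along -z (the intrinsics and any distortion apply to the point x, -y, -z); pixel columns grow to the right and rows downward; lengths in m; the calibration is good to about 2 mm. A picture is of the moment at which its call begins. camera_model takes no time and is no camera call.
- workorder.hand_in(): hands the job in; it is judged then, once.
The state is a dict: "time_s": time; "joint_positions": joint angles; "qvel": joint speeds; "tau": joint torques, N m; "position": TCP position; "tcp_rot": TCP orientation; "force": force on the tool from outside, world axes, zero at the start; "moment": the same for the moment, N m; "opening": opening from 0.0 (shut) to 1.0 (fully open); "grasp_force": force on a finger pad.
Only numpy, scipy, OpenCV 4.12 (cv2) and the standard library are available. Lean on these libraries where they do the work, as an engineer would, in place of code of your own. Each camera call takes 0.05 s, during which the arm holds its last target. There are 200 camera calls.

## Task

Make the capacitor unit safe to work on: press its red dump plunger right down to its stop, keep it there for about a second and let it come up again, then pick up the yellow shorting plug, set its nose in the round socket on the unit, turn it without forcing until its key slips into the keyway and push it fully home against the sprung contacts. The plug does not latch: finish while still gripping it and holding it pressed home. Leave the other things on the bench where they are.

Things in the scene. Friction and masses are not known exactly. Their poses are not given: they have to be found in the camera images.
- capacitor_unit: Fixed unit: blue case, beige top panel, 220 (x) x 280 (y) x 85 mm high; clear cover over capacitor cans at x +28 to +104, y -78 to +118 mm, top 147 mm above the bench. Place and yaw vary. Origin: centre of the underside, at bench height; z up; x to its rear, away from the robot at yaw 0. Socket axis at (-45, -75), plunger axis at (-45, +80) mm.
- socket_mouth (a point): Centre of the mouth of the upright round aluminium socket on the panel, at rim height, 97 mm above the bench, 12 mm above the panel; axes as the unit's. Bore 28 mm, outside 40 mm in diameter. One keyway, open at the rim, 6 mm wide, reaching 17.2 mm from the axis, on the unit's +x side, where a yellow stripe on the panel points to it. Sprung contact deck inside, 8 mm below the rim.
- contact_deck (a joint): How far the sprung contact deck in the socket is pressed down, m: 0 at rest, about 0.007 with the plug fully home. The spring pushes up with 5 N at rest and 10 N at 0.007, so the plug's own weight (2 to 3 N) does not press it down.
- plunger_top (a point): Centre of the top face of the red mushroom head (32 mm in diameter) of the dump plunger, 119 mm above the bench at rest. It moves straight down.
- dump_plunger (a joint): How far the dump plunger is pressed, m: 0 up, 0.010 at its stop. Spring: 3 N at the top, 7 N at the stop; it comes up by itself.
- shorting_plug: Yellow plug standing loose on its nose, about 0.2 kg, 65 mm high; place and yaw vary. Origin: centre of the nose face (bottom); z up; x to the key. Nose 26 mm in diameter, z 0-15 mm, lowest 2 mm bevelled to 23; key 4 mm wide with a round foot, to 16 mm from the axis, z 5-15; dark shoulder 41 mm, z 15-19; round knurled yellow grip 34 mm, z 19-65. It may swap places with dust cap or reel.
- dust_cap: Round aluminium dust cap, 48 mm in diameter, 17 mm high, loose on the bench; leave it. Origin under its centre.
- solder_reel: White-flanged solder reel, 58 mm in diameter, 39 mm high, loose on the bench; leave it. Origin under its centre.
- multimeter: Yellow multimeter lying on its back, 185 (x) x 90 x 45 mm, loose; leave it. Origin under its centre.
- power_screwdriver: Black and blue power screwdriver lying along its x, 250 mm long, 38 mm thick, loose; leave it. Origin under it, near its middle.
- wash_bottle: White bottle with a blue cap, 60 mm in diameter, 150 mm high, loose; leave it. Origin under its centre.
- plug_top (a point): Centre of the plug's flat top, 65 mm above its origin on its axis; axes as the plug's. A black stripe on the top and down the grip marks the key's side. Fully home, the shoulder is on the socket rim and the plug's origin 15 mm below the rim; with the key off the keyway the key's foot stands on the rim and the origin is only 5 mm below it.
- flux_jar: Amber jar with a white lid, 60 mm in diameter, 70 mm high, loose; leave it. Origin under its centre.

How it is judged (in metres and radians):
On the way, in this order (a step that is already met when the one before it is completed fails the run):
1. the dump plunger is held at its stop (8.5 mm or more of 10) for half a second before the plug is put in (value of joint dump_plunger above 0.0085 m and distance between shorting_plug and socket_mouth above 0.03 m), for 0.5 s.
2. the dump plunger is up again (value of joint dump_plunger below 0.002 m), for 0.1 s.
3. the shorting plug's key is in the keyway (z of shorting_plug in the frame of socket_mouth below -0.0075 m and horizontal distance between shorting_plug and socket_mouth below 0.003 m), for 0.1 s.
At the end, for the whole second after the job is handed in: Plug home: origin 13.5 mm or more below the rim (15 is full), within 3 mm of the socket axis, within 4 deg of upright, key within 8 deg of the keyway; deck pressed 5.5 mm or more, bearing on the plug with over 4 N; plug still, between the fingers and held by them (over 4 N); dump plunger up (z of shorting_plug in the frame of socket_mouth below -0.0135 m and horizontal distance between shorting_plug and socket_mouth below 0.003 m and angle between the x axis of shorting_plug and the x axis of socket_mouth, either way round below 0.14 rad and angle between shorting_plug's own z axis and vertical below 0.07 rad and value of joint contact_deck above 0.0055 m and contact force between shorting_plug and contact_deck above 4 N and contact force between the fingers and shorting_plug above 4 N and z of the grasp point in the frame of plug_top below 0.008 m and linear speed of shorting_plug below 0.02 m/s and value of joint dump_plunger below 0.002 m); the arm keeps its last pose, push and grip.
It fails at once if the plug is forced into the socket with more than 70 N (contact force between shorting_plug and capacitor_unit above 70 N).
It fails at once if another thing on the bench is shifted by more than 30 mm (distance of any of dust_cap, solder_reel, multimeter, power_screwdriver, flux_jar, wash_bottle from where it was at the start of the episode above 0.03 m).
It also fails if it takes over 64 s, if anything falls off the work surface, if the arm or the gripper's body presses on something with over 40 N, if the wrist force passes 120 N, or if a joint passes its speed limit or range.

## Working session

There is one attempt and no reset: what is moved stays moved. The work goes in short steps, Python scripts to look and compute and a shell command to move; the robot and the scene stay as the last step left them, time stands still between calls to the robot, and variables do not carry over. Pictures are saved under pics/ and viewed, at most 10 in all, crops included, and the job is handed in when it is done.

```bash
ls; mkdir -p pics
python3 - <<'E'
from rig import bot,vision
import cv2,numpy as np
for n in("scene","top"):
    im=vision.capture(n); cv2.imwrite(f"pics/{n}0.png",cv2.cvtColor(im,cv2.COLOR_RGB2BGR))
    m=vision.camera_model(n); print(n,{k:(np.round(v,3).tolist() if not isinstance(v,str) else v) for k,v in m.items()})
s=bot.read_state(); print(s["time_s"],s["position"],np.round(s["tcp_rot"],3).tolist(),s["force"],s["opening"])
E
```

```text
pics
scene {'camera_matrix': [[443.151, 0.0, 252.266], [0.0, 443.151, 191.207], [0.0, 0.0, 1.0]], 'camera_from_world': [[0.81, 0.586, 0.001, -0.431], [-0.395, 0.545, 0.74, 0.151], [0.434, -0.599, 0.673, -1.685], [0.0, 0.0, 0.0, 1.0]]}
top {'camera_matrix': [[464.938, 0.0, 250.66], [0.0, 464.938, 193.724], [0.0, 0.0, 1.0]], 'camera_from_world': [[0.026, -1.0, 0.012, -0.043], [0.996, 0.026, 0.086, -0.545], [-0.086, 0.01, 0.996, -1.805], [0.0, 0.0, 0.0, 1.0]]}
0.1 [ 0.25460819 -0.57009494  0.2296954 ] [[0.913, 0.408, -0.0], [0.408, -0.913, 0.002], [0.0, -0.002, -1.0]] [-0.04545615 -0.18670667 -0.00520942] 0.9986467487659678
```

View pics/scene0.png

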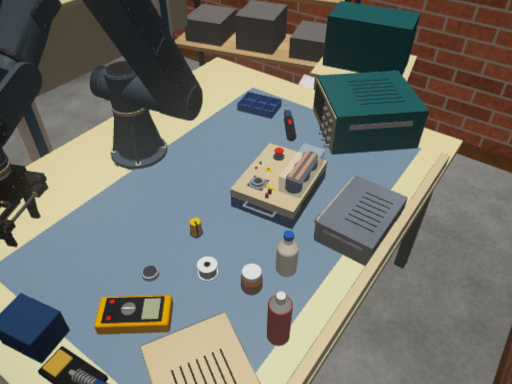

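View pics/top0.png

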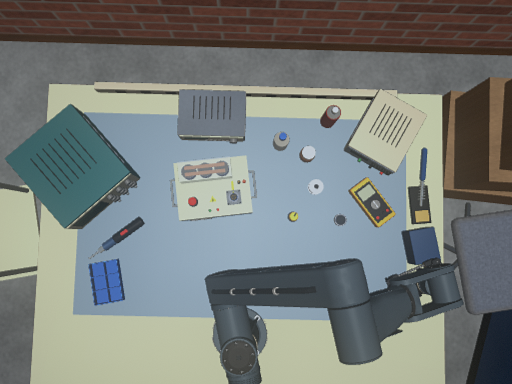

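The top view shows the unit at about (213,188), with its plunger at (193,202) and socket at (234,198). The plug is at (293,216), with the cap at (340,220) and the reel at (316,187). I'll enlarge the areas that matter.

```bash
cat > h.py <<'E'
import numpy as np,cv2
from rig import bot,vision
def cap(n): return cv2.cvtColor(vision.capture(n),cv2.COLOR_RGB2BGR)
def ray(n,u,v):
    m=vision.camera_model(n);K=m["camera_matrix"];T=np.array(m["camera_from_world"])
    d=np.linalg.inv(K)@[u,v,1]; d=d*[1,-1,-1]; R=T[:3,:3]
    return -R.T@T[:3,3], R.T@d
def onz(n,u,v,z):
    o,d=ray(n,u,v); return o+d*(z-o[2])/d[2]
def two(p,q):  # triangulate scene px p, top px q
    (a,d),(b,e)=ray("scene",*p),ray("top",*q)
    s=np.linalg.lstsq(np.c_[d,-e],b-a,rcond=None)[0]
    return (a+d*s[0]+b+e*s[1])/2, np.linalg.norm(a+d*s[0]-b-e*s[1])
def proj(n,p):
    m=vision.camera_model(n); c=np.array(m["camera_from_world"])@np.r_[p,1]; c=m["camera_matrix"]@(c[:3]*[1,-1,-1]); return c[:2]/c[2]
def crop(im,x,y,w,h,k): return cv2.resize(im[y:y+h,x:x+w],None,fx=k,fy=k,interpolation=cv2.INTER_CUBIC)
E
python3 - <<'E'
from h import *
t=cv2.imread("pics/top0.png");s=cv2.imread("pics/scene0.png")
A=np.vstack([crop(t,165,150,100,75,4),crop(s,225,140,100,75,4)])
B=np.vstack([crop(t,268,191,50,50,6),crop(s,170,200,50,50,6)]);B=B[:600]
cv2.imwrite("pics/c1.png",np.hstack([A,B]))
for n,im,(x,y,w,h) in(("top",t,(165,150,100,75)),("scene",s,(225,140,100,75)),("top",t,(280,205,28,25)),("scene",s,(183,212,27,30))):
    c=im[y:y+h,x:x+w];hsv=cv2.cvtColor(c,cv2.COLOR_BGR2HSV)
    for nm,mk in(("red",((hsv[...,0]<8)|(hsv[...,0]>172))&(hsv[...,1]>150)&(hsv[...,2]>90)),("yel",(abs(hsv[...,0].astype(int)-27)<6)&(hsv[...,1]>150)&(hsv[...,2]>90))):
        N,L,st,ce=cv2.connectedComponentsWithStats(mk.astype(np.uint8))
        for i in range(1,N):
            if st[i,4]>4: print(n,nm,st[i],(ce[i]+[x,y]).round(1))
E
```

```text
top red [24 48  7  7 27] [191.9 201. ]
scene red [50  8  8  6 39] [278.6 150.2]
scene red [40 53  4  3  7] [266.7 194.1]
scene yel [41 27  6  4 16] [268.8 168.9]
scene yel [41 46  9  4 15] [270.3 187.5]
scene yel [ 7  6 10  8 59] [194.3 221.2]
```

View pics/c1.png

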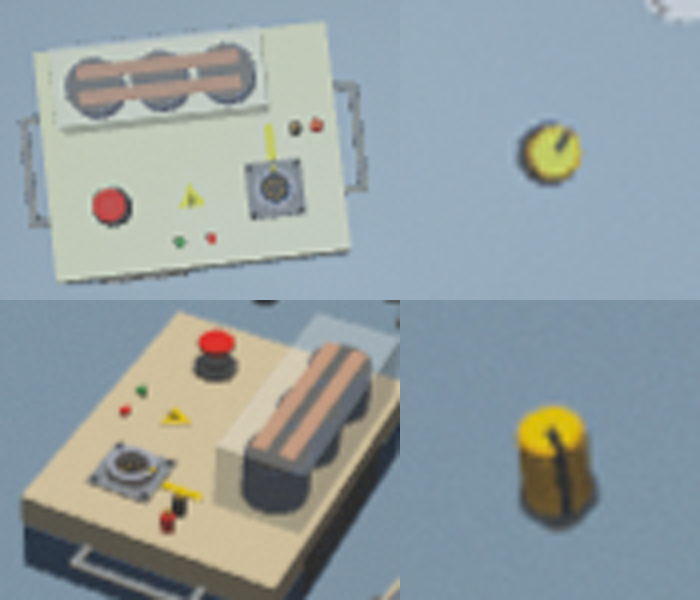

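The crops show the panel corners, the red head, the socket with its stripe pointing to the rear, and the plug's stripe. In the top view, the stripe points about 35° right of image-up. I'll turn these into positions.

Run:
```python
from h import *
print("plunger",*two((278.4,150.2),(192.4,201.1)),onz("top",192.4,201.1,.119),onz("scene",278.4,150.2,.119))
print("socket",*two((257.1,180.4),(233.1,196.4)),onz("top",233.1,196.4,.097),onz("scene",257.1,180.4,.097))
print("plug",*two((195.0,221.6),(293.0,216.1)),onz("top",293,216.1,.065),onz("scene",195,221.6,.065))
c=[onz("top",164.6+x/4,149.6+y/4,.085) for x,y in((34,52),(326,23),(350,250),(57,281))]
print(np.round(c,4)); print("centre",np.mean(c,0),np.linalg.norm(c[0]-c[1]),np.linalg.norm(c[1]-c[2]))
f=lambda d:np.degrees(np.arctan2(d[1],d[0]))
print("yaw", f(c[0]-c[1])-90, f(c[3-1+1]-c[2])-90, f(c[0]-c[3]), f(c[1]-c[2]))
print("stripe yaw", f(onz("top",164.6+268/4,149.6+125/4,.085)-onz("top",164.6+272.5/4,149.6+160/4,.085)))
a=onz("top",268+154/6-.4,191+153/6-.4,.065)
print("key", f(onz("top",268+169/6-.4,191+132/6-.4,.065)-a))
b=onz("scene",170+153/6-.4,200+132/6-.4,.065); print("key scene",f(onz("scene",170+160.5/6-.4,200+155/6-.4,.065)-b),b,onz("scene",170+167/6-.4,200+212/6-.4,.019))
```

```text
plunger [0.50513132 0.18842007 0.11499061] 0.0003202106502486881 [0.50473389 0.18786001 0.119     ] [0.50804609 0.18399812 0.119     ]
socket [0.52677074 0.03678623 0.09719046] 0.003139987299792925 [0.52801204 0.03778001 0.097     ] [0.52551069 0.03586369 0.097     ]
plug [ 0.46091022 -0.19341673  0.0616697 ] 0.0003790826686916789 [ 0.46091131 -0.19294462  0.065     ] [ 0.46312037 -0.19578032  0.065     ]
[[ 0.6523  0.2706  0.085 ]
 [ 0.6879 -0.0071  0.085 ]
 [ 0.4712 -0.0355  0.085 ]
 [ 0.4347  0.2403  0.085 ]]
centre [0.5615237  0.11707644 0.085     ] 0.28000040295635037 0.21852553696480792
yaw 7.31092218518026 7.534295955262579 7.9438736188631225 7.481929304541836
stripe yaw 8.941366708204907
key -34.40699355124277
key scene -35.75473715917523 [ 0.46336209 -0.19560508  0.065     ] [ 0.47375113 -0.20271036  0.019     ]
```

Two views agree: yaw is about 7.5°, the socket is at (0.527, 0.037), the plunger at (0.506, 0.189), and the plug at (0.462, -0.194) with its key at about -35°. The sizes match too (280 × 218 mm). I'm moving towards the plunger, closing the hand and turning the tool to yaw 0.

```bash
cat >> h.py <<'E'
def go(x,y,z,yaw=None):
    s=bot.read_state();R=s["tcp_rot"];d=(np.array([x,y,z])-s["position"])*1000
    cur=np.degrees(np.arctan2(R[1,0],R[0,0]))
    print("t",round(s["time_s"],2),"pos",np.round(s["position"],4),"yaw",round(cur,2),"tilt",np.round(R[:2,2],4),"F",np.round(s["force"],1),"op",round(s["opening"],3),"g",round(s["grasp_force"],1))
    print("xyz",np.round(R.T@d,1),"rz",None if yaw is None else round(np.radians(cur-yaw),4))
E
python3 -m handwheel '[{"xyz":[40,-44,0],"delta_rot":[0,0,0.14],"hand":1},{"xyz":[81,-88,0],"delta_rot":[0,0,0.28],"hand":1},{"xyz":[121,-133,0],"delta_rot":[0,0,0.42],"hand":1},{"xyz":[162,-177,0],"delta_rot":[0,0,0.42],"hand":1},{"xyz":[202,-221,0],"delta_rot":[0,0,0.42],"hand":1}]'
python3 -c "
from h import *;go(.506,.189,.23,0)"
```

```text
time_s: 0.72
position: [0.3494, -0.2846, 0.2304]
tcp_rot: [[1.0, -0.001, 0.0], [-0.001, -1.0, 0.0], [0.0, -0.0, -1.0]]
force: [0.6, 0.3, 0.4]
opening: 0.512
grasp_force: 0.0
t 0.72 pos [ 0.3494 -0.2846  0.2304] yaw -0.05 tilt [0.0001 0.0004] F [0.6 0.3 0.4] op 0.512 g 0.0
xyz [ 156.2 -473.7    0.6] rz -0.0009
```

```bash
python3 -m handwheel '[{"xyz":[19,-57,0],"delta_rot":[0,0,0],"hand":1},{"xyz":[38,-114,0],"delta_rot":[0,0,0],"hand":1},{"xyz":[57,-171,0],"delta_rot":[0,0,0],"hand":1},{"xyz":[76,-228,0],"delta_rot":[0,0,0],"hand":1},{"xyz":[95,-285,0],"delta_rot":[0,0,0],"hand":1}]' >/dev/null
python3 -m handwheel '[{"xyz":[20,-57,10],"delta_rot":[0,0,0],"hand":1},{"xyz":[40,-114,30],"delta_rot":[0,0,0],"hand":1},{"xyz":[60,-171,60],"delta_rot":[0,0,0],"hand":1},{"xyz":[61,-188,85],"delta_rot":[0,0,0],"hand":1},{"xyz":[61,-188,90],"delta_rot":[0,0,0],"hand":1}]'
python3 - <<'E'
from h import *
go(.506,.189,.117,0)
t=cap("top");s=cap("scene")
cv2.imwrite("pics/c2.png",np.hstack([crop(t,165,150,80,75,5),crop(s,240,110,80,75,5)]))
E
```

```text
time_s: 1.98
position: [0.5036, 0.1877, 0.1384]
tcp_rot: [[1.0, 0.003, -0.005], [0.003, -1.0, -0.001], [-0.005, 0.001, -1.0]]
force: [0.3, 0.5, 0.5]
opening: 0.01
grasp_force: 0.0
t 1.98 pos [0.5036 0.1877 0.1384] yaw 0.18 tilt [-0.0046 -0.0007] F [0.3 0.5 0.5] op 0.01 g 0.0
xyz [ 2.5 -1.3 21.4] rz 0.0031
```

View pics/c2.png

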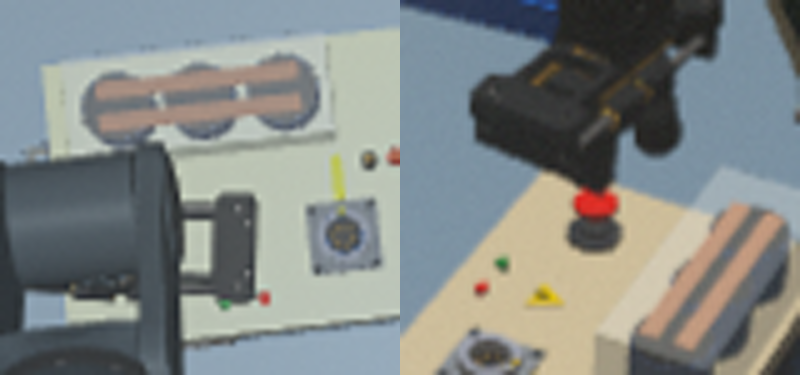

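The closed fingers stand centred over the red head, at about (594,190) in the right-hand crop. I'm pressing down.

```bash
python3 -m handwheel '[{"xyz":[2,-1,8],"delta_rot":[0,0,0],"hand":1},{"xyz":[2,-1,14],"delta_rot":[0,0,0],"hand":1},{"xyz":[2,-1,18],"delta_rot":[0,0,0],"hand":1},{"xyz":[2,-1,21],"delta_rot":[0,0,0],"hand":1},{"xyz":[2,-1,21],"delta_rot":[0,0,0],"hand":1}]'
```

```text
time_s: 2.7
position: [0.508, 0.1868, 0.12]
tcp_rot: [[1.0, 0.0, 0.002], [0.0, -1.0, -0.001], [0.002, 0.001, -1.0]]
force: [0.9, -3.4, 5.8]
opening: 0.004
grasp_force: 2.7
```

```bash
python3 -m handwheel '[{"xyz":[0,0,2],"delta_rot":[0,0,0],"hand":1},{"xyz":[0,0,4],"delta_rot":[0,0,0],"hand":1},{"xyz":[0,0,4.5],"delta_rot":[0,0,0],"hand":1},{"xyz":[0,0,4.5],"delta_rot":[0,0,0],"hand":1},{"xyz":[0,0,4.5],"delta_rot":[0,0,0],"hand":1}]'
```

```text
time_s: 3.32
position: [0.5081, 0.1868, 0.1169]
tcp_rot: [[1.0, 0.0, 0.002], [0.0, -1.0, -0.001], [0.002, 0.001, -1.0]]
force: [-0.5, -4.0, 13.2]
opening: 0.003
grasp_force: 6.6
```

It's at the stop: 13 N against a 7 N spring, at z = 0.117. I'll hold for about a second and then rise.

```bash
H='{"xyz":[0,0,0],"delta_rot":[0,0,0],"hand":1}'; python3 -m handwheel '[{"xyz":[0,0,0],"delta_rot":[0,0,0],"hand":1},{"xyz":[0,0,0],"delta_rot":[0,0,0],"hand":1},{"xyz":[0,0,0],"delta_rot":[0,0,0],"hand":1},{"xyz":[0,0,0],"delta_rot":[0,0,0],"hand":1},{"xyz":[0,0,0],"delta_rot":[0,0,0],"hand":1}]'
python3 -m handwheel '[{"xyz":[0,0,0],"delta_rot":[0,0,0],"hand":1},{"xyz":[0,0,0],"delta_rot":[0,0,0],"hand":1},{"xyz":[0,0,-15],"delta_rot":[0,0,0],"hand":1},{"xyz":[0,0,-40],"delta_rot":[0,0,0],"hand":1},{"xyz":[0,0,-85],"delta_rot":[0,0,0],"hand":-1}]'
python3 -c "
from h import *;go(.462,-.1945,.14,0)"
```

```text
time_s: 3.95
position: [0.5081, 0.1867, 0.1169]
tcp_rot: [[1.0, 0.0, 0.002], [0.0, -1.0, -0.001], [0.002, 0.001, -1.0]]
force: [-0.9, -4.1, 14.0]
opening: 0.006
grasp_force: 6.6
time_s: 4.58
position: [0.5053, 0.1874, 0.1992]
tcp_rot: [[1.0, -0.001, -0.006], [-0.001, -1.0, -0.0], [-0.006, 0.0, -1.0]]
force: [0.7, -0.5, -0.4]
opening: 0.058
grasp_force: 0.0
t 4.58 pos [0.5053 0.1874 0.1992] yaw -0.03 tilt [-0.0058 -0.    ] F [ 0.7 -0.5 -0.4] op 0.058 g 0.0
xyz [-42.7 382.   59.5] rz -0.0006
```

```bash
python3 -m handwheel '[{"xyz":[-6,57,0],"delta_rot":[0,0,0],"hand":-1},{"xyz":[-12,114,0],"delta_rot":[0,0,0],"hand":-1},{"xyz":[-18,171,0],"delta_rot":[0,0,0],"hand":-1},{"xyz":[-24,228,0],"delta_rot":[0,0,0],"hand":-1},{"xyz":[-30,285,0],"delta_rot":[0,0,0],"hand":-1}]' >/dev/null
python3 -m handwheel '[{"xyz":[-6,50,20],"delta_rot":[0,0,0],"hand":-1},{"xyz":[-13,97,50],"delta_rot":[0,0,0],"hand":-1},{"xyz":[-13,97,75],"delta_rot":[0,0,0],"hand":-1},{"xyz":[-13,97,80],"delta_rot":[0,0,0],"hand":-1},{"xyz":[-13,97,80],"delta_rot":[0,0,0],"hand":-1}]'
python3 - <<'E'
from h import *
go(.462,-.1945,.036,0)
t=cap("top");s=cap("scene")
cv2.imwrite("pics/c3.png",np.hstack([crop(t,260,190,66,66,6),crop(s,160,180,66,66,6)]))
E
```

```text
time_s: 5.82
position: [0.464, -0.1938, 0.1201]
tcp_rot: [[1.0, 0.0, -0.001], [0.0, -1.0, 0.001], [-0.001, -0.001, -1.0]]
force: [-0.0, -0.6, -0.0]
opening: 0.997
grasp_force: 0.0
t 5.83 pos [ 0.464  -0.1938  0.1201] yaw 0.02 tilt [-0.0007  0.0009] F [-0.  -0.6 -0. ] op 0.997 g 0.0
xyz [-2.   0.8 84.1] rz 0.0004
```

View pics/c3.png

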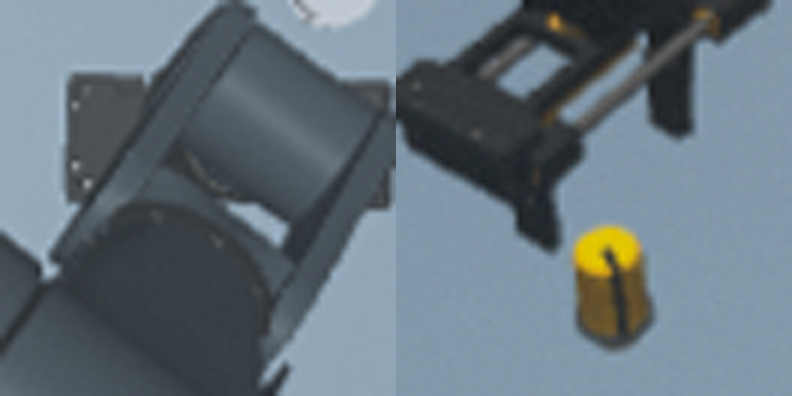

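The open fingers straddle the plug, with tip midpoint near (195,211) and the plug top at (195,221) in the scene image. That's consistent, so I'm lowering, then gripping.

```bash
python3 -c "
from h import *;print(proj('scene',[.464,-.1938,.112]),proj('scene',[.464,-.1938,.065]))"
python3 -m handwheel '[{"xyz":[-1,0.5,30],"delta_rot":[0,0,0],"hand":-1},{"xyz":[-1,0.5,60],"delta_rot":[0,0,0],"hand":-1},{"xyz":[-1,0.5,78],"delta_rot":[0,0,0],"hand":-1},{"xyz":[-1,0.5,83],"delta_rot":[0,0,0],"hand":-1},{"xyz":[-1,0.5,83],"delta_rot":[0,0,0],"hand":1}]'
python3 -m handwheel '[{"xyz":[0,0,0],"delta_rot":[0,0,0],"hand":1},{"xyz":[0,0,0],"delta_rot":[0,0,0],"hand":1},{"xyz":[0,0,0],"delta_rot":[0,0,0],"hand":1},{"xyz":[0,0,0],"delta_rot":[0,0,0],"hand":1},{"xyz":[0,0,0],"delta_rot":[0,0,0],"hand":1}]'
```

```text
[194.28596465 210.15263839] [195.66204458 221.33671557]
time_s: 6.55
position: [0.4637, -0.195, 0.0377]
tcp_rot: [[1.0, 0.001, 0.001], [0.001, -1.0, -0.001], [0.001, 0.001, -1.0]]
force: [-0.1, -0.2, 0.5]
opening: 0.949
grasp_force: 0.0
time_s: 7.18
position: [0.4632, -0.1951, 0.0371]
tcp_rot: [[1.0, -0.0, 0.0], [-0.0, -1.0, 0.0], [0.0, -0.0, -1.0]]
force: [-0.1, -0.6, -0.1]
opening: 0.402
grasp_force: 0.0
```

```bash
python3 -m handwheel '[{"xyz":[0,0,0],"delta_rot":[0,0,0],"hand":1},{"xyz":[0,0,0],"delta_rot":[0,0,0],"hand":1},{"xyz":[0,0,-20],"delta_rot":[0,0,0],"hand":1},{"xyz":[0,0,-70],"delta_rot":[0,0,0],"hand":1},{"xyz":[0,0,-120],"delta_rot":[0,0,0],"hand":1}]'
python3 - <<'E'
from h import *
go(.527,.037,.16,0)
t=cap("top");s=cap("scene")
u,v=np.int_(proj("scene",bot.read_state()["position"]))
print(u,v)
cv2.imwrite("pics/c4.png",crop(s,u-40,v-40,80,80,7))
E
```

```text
time_s: 7.8
position: [0.4624, -0.1946, 0.1575]
tcp_rot: [[1.0, -0.0, -0.002], [-0.0, -1.0, 0.002], [-0.002, -0.002, -1.0]]
force: [0.6, -0.1, -2.3]
opening: 0.383
grasp_force: 30.0
t 7.8 pos [ 0.4624 -0.1946  0.1575] yaw -0.02 tilt [-0.0022  0.0016] F [ 0.6 -0.1 -2.3] op 0.383 g 30.0
xyz [  64.5 -231.6   -2.3] rz -0.0003
192 198
```

View pics/c4.png

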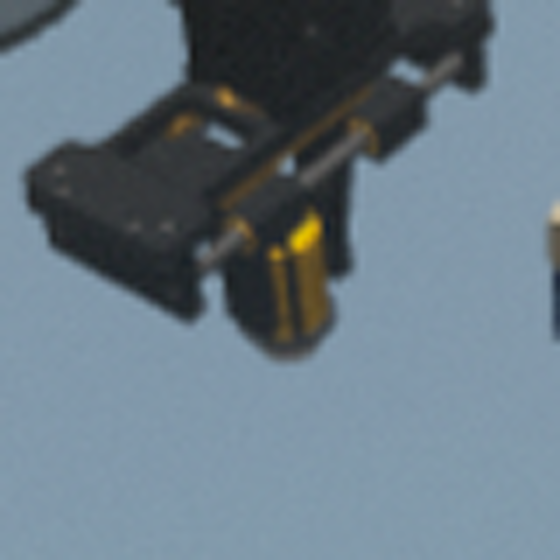

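The plug is gripped with 30 N, and the wrist force of 2.3 N matches its weight. I'm moving over the socket while turning, leaving the key about 9° short of the keyway.

```bash
python3 -m handwheel '[{"xyz":[13,-48,0],"delta_rot":[0,0,-0.14],"hand":1},{"xyz":[26,-96,0],"delta_rot":[0,0,-0.28],"hand":1},{"xyz":[39,-144,0],"delta_rot":[0,0,-0.42],"hand":1},{"xyz":[52,-192,0],"delta_rot":[0,0,-0.56],"hand":1},{"xyz":[64,-231,3],"delta_rot":[0,0,-0.59],"hand":1}]'
python3 -m handwheel '[{"xyz":[0,0,3],"delta_rot":[0,0,0],"hand":1},{"xyz":[0,0,5],"delta_rot":[0,0,0],"hand":1},{"xyz":[0,0,5],"delta_rot":[0,0,0],"hand":1},{"xyz":[0,0,5],"delta_rot":[0,0,0],"hand":1},{"xyz":[0,0,5],"delta_rot":[0,0,0],"hand":1}]' >/dev/null
python3 - <<'E'
from h import *
go(.527,.037,.13,35)
t=cap("top");s=cap("scene")
cv2.imwrite("pics/c5.png",np.hstack([crop(t,205,165,60,60,6),crop(s,225,140,70,60,6)]))
E
```

```text
time_s: 8.52
position: [0.5263, 0.038, 0.1526]
tcp_rot: [[0.83, 0.558, -0.003], [0.558, -0.83, 0.0], [-0.002, -0.002, -1.0]]
force: [-0.1, -0.5, -2.4]
opening: 0.382
grasp_force: 30.0
t 9.15 pos [0.5272 0.0352 0.1492] yaw 33.72 tilt [ 0.0002 -0.    ] F [-0.3  0.8 -2.5] op 0.383 g 30.0
xyz [ 0.8 -1.6 19.2] rz -0.0224
```

View pics/c5.png

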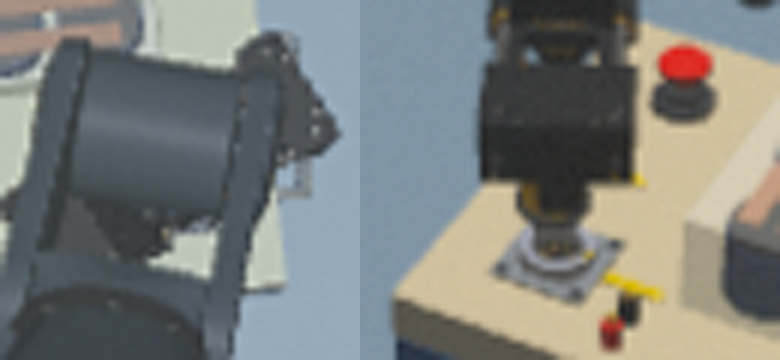

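The nose hangs at about (557,235) in the right-hand crop, right over the socket at (558,255). I'm shifting 1.6 mm and lowering the nose into the mouth.

```bash
python3 -m handwheel '[{"xyz":[1,-1.5,8],"delta_rot":[0,0,0],"hand":1},{"xyz":[1,-1.5,14],"delta_rot":[0,0,0],"hand":1},{"xyz":[1,-1.5,17],"delta_rot":[0,0,0],"hand":1},{"xyz":[1,-1.5,18],"delta_rot":[0,0,0],"hand":1},{"xyz":[1,-1.5,18],"delta_rot":[0,0,0],"hand":1}]'
python3 -c "
from h import *;go(.527,.037,.129,40)"
```

```text
time_s: 9.88
position: [0.5272, 0.0377, 0.131]
tcp_rot: [[0.831, 0.556, -0.0], [0.556, -0.831, 0.0], [-0.0, -0.0, -1.0]]
force: [0.4, 0.1, -2.4]
opening: 0.379
grasp_force: 30.0
t 9.88 pos [0.5272 0.0377 0.131 ] yaw 33.79 tilt [-0.0002  0.    ] F [ 0.4  0.1 -2.4] op 0.379 g 30.0
xyz [-0.6  0.5  2. ] rz -0.1083
```

The nose is 3 mm below the rim with no contact force, so it's in the bore. I'm lowering further to bring the key onto the rim.

```bash
python3 -m handwheel '[{"xyz":[0,0,1],"delta_rot":[0,0,0],"hand":1},{"xyz":[0,0,2],"delta_rot":[0,0,0],"hand":1},{"xyz":[0,0,3],"delta_rot":[0,0,0],"hand":1},{"xyz":[0,0,3],"delta_rot":[0,0,0],"hand":1},{"xyz":[0,0,3],"delta_rot":[0,0,0],"hand":1}]'
```

```text
time_s: 10.5
position: [0.5271, 0.0377, 0.128]
tcp_rot: [[0.831, 0.556, -0.0], [0.556, -0.831, 0.0], [-0.0, -0.0, -1.0]]
force: [0.2, 0.0, -1.7]
opening: 0.383
grasp_force: 30.0
```

```bash
python3 -m handwheel '[{"xyz":[0,0,0.5],"delta_rot":[0,0,0],"hand":1},{"xyz":[0,0,1],"delta_rot":[0,0,0],"hand":1},{"xyz":[0,0,1],"delta_rot":[0,0,0],"hand":1},{"xyz":[0,0,1],"delta_rot":[0,0,0],"hand":1},{"xyz":[0,0,1],"delta_rot":[0,0,0],"hand":1}]'
```

```text
time_s: 11.12
position: [0.5271, 0.0378, 0.127]
tcp_rot: [[0.831, 0.556, -0.0], [0.556, -0.831, 0.0], [-0.0, -0.0, -1.0]]
force: [-1.2, 0.8, -0.8]
opening: 0.38
grasp_force: 30.0
```

```bash
python3 -m handwheel '[{"xyz":[0,0,0.5],"delta_rot":[0,0,0],"hand":1},{"xyz":[0,0,1],"delta_rot":[0,0,0],"hand":1},{"xyz":[0,0,1],"delta_rot":[0,0,0],"hand":1},{"xyz":[0,0,1],"delta_rot":[0,0,0],"hand":1},{"xyz":[0,0,1],"delta_rot":[0,0,0],"hand":1}]'; python3 -c "
from h import *;go(.527,.037,.129,40);print(bot.read_state()['moment'])"
```

```text
time_s: 11.75
position: [0.5271, 0.0378, 0.1261]
tcp_rot: [[0.831, 0.556, -0.0], [0.556, -0.831, 0.0], [-0.0, -0.0, -1.0]]
force: [-1.7, 1.5, 1.1]
opening: 0.379
grasp_force: 30.0
t 11.75 pos [0.5271 0.0378 0.1261] yaw 33.79 tilt [-0.0001  0.0001] F [-1.7  1.5  1.1] op 0.379 g 30.0
xyz [-0.5  0.6 -2.9] rz -0.1083
[0.28167015 0.30830296 0.01568728]
```

Light contact, about 3.5 N on the key. Now I'll turn slowly towards the keyway.

```bash
python3 -m handwheel '[{"xyz":[0,0,0],"delta_rot":[0,0,-0.02],"hand":1},{"xyz":[0,0,0],"delta_rot":[0,0,-0.04],"hand":1},{"xyz":[0,0,0],"delta_rot":[0,0,-0.06],"hand":1},{"xyz":[0,0,0],"delta_rot":[0,0,-0.08],"hand":1},{"xyz":[0,0,0],"delta_rot":[0,0,-0.1],"hand":1}]'; python3 -c "
from h import *;go(.527,.037,.129,40);print(bot.read_state()['moment'])"
```

```text
time_s: 12.38
position: [0.5275, 0.0376, 0.1261]
tcp_rot: [[0.771, 0.637, 0.001], [0.637, -0.771, -0.0], [0.0, 0.001, -1.0]]
force: [-0.8, 2.1, 1.0]
opening: 0.381
grasp_force: 30.0
t 12.38 pos [0.5275 0.0376 0.1261] yaw 39.6 tilt [ 0.0006 -0.0002] F [-0.8  2.1  1. ] op 0.381 g 30.0
xyz [-0.8  0.2 -2.9] rz -0.007
[ 0.32945018  0.12215967 -0.02928905]
```

```bash
python3 -m handwheel '[{"xyz":[0,0,0],"delta_rot":[0,0,-0.02],"hand":1},{"xyz":[0,0,0],"delta_rot":[0,0,-0.04],"hand":1},{"xyz":[0,0,0],"delta_rot":[0,0,-0.05],"hand":1},{"xyz":[0,0,0],"delta_rot":[0,0,-0.05],"hand":1},{"xyz":[0,0,0],"delta_rot":[0,0,-0.05],"hand":1}]'; python3 -c "
from h import *;go(.527,.037,.129,40);print(bot.read_state()['moment'])"
```

```text
time_s: 13.0
position: [0.5276, 0.0376, 0.1261]
tcp_rot: [[0.739, 0.674, 0.001], [0.674, -0.739, -0.0], [0.0, 0.001, -1.0]]
force: [-0.1, 0.8, 0.2]
opening: 0.382
grasp_force: 30.0
t 13.0 pos [0.5276 0.0376 0.1261] yaw 42.39 tilt [ 0.0008 -0.0002] F [-0.1  0.8  0.2] op 0.382 g 30.0
xyz [-0.8  0.  -2.9] rz 0.0417
[ 0.09567033 -0.10375082 -0.03567351]
```

```bash
python3 -m handwheel '[{"xyz":[0,0,0],"delta_rot":[0,0,-0.01],"hand":1},{"xyz":[0,0,0],"delta_rot":[0,0,-0.02],"hand":1},{"xyz":[0,0,0],"delta_rot":[0,0,-0.03],"hand":1},{"xyz":[0,0,0],"delta_rot":[0,0,-0.03],"hand":1},{"xyz":[0,0,0],"delta_rot":[0,0,-0.03],"hand":1}]'; python3 -c "
from h import *;go(.527,.037,.129,40);print(bot.read_state()['moment'])"
```

```text
time_s: 13.62
position: [0.5273, 0.0377, 0.1261]
tcp_rot: [[0.718, 0.696, 0.0], [0.696, -0.718, -0.0], [0.0, 0.0, -1.0]]
force: [0.2, 0.3, -1.0]
opening: 0.382
grasp_force: 30.0
t 13.62 pos [0.5273 0.0377 0.1261] yaw 44.11 tilt [ 0.0003 -0.0001] F [ 0.2  0.3 -1. ] op 0.382 g 30.0
xyz [-0.7  0.2 -2.9] rz 0.0717
[ 0.12725541 -0.24372659  0.00954676]
```

```bash
python3 -m handwheel '[{"xyz":[0,0,0.5],"delta_rot":[0,0,0],"hand":1},{"xyz":[0,0,1],"delta_rot":[0,0,0],"hand":1},{"xyz":[0,0,1],"delta_rot":[0,0,0],"hand":1},{"xyz":[0,0,1],"delta_rot":[0,0,0],"hand":1},{"xyz":[0,0,1],"delta_rot":[0,0,0],"hand":1}]'; python3 -c "
from h import *;go(.527,.037,.129,40);print(bot.read_state()['moment'])"
```

```text
time_s: 14.25
position: [0.5274, 0.0377, 0.1252]
tcp_rot: [[0.718, 0.696, 0.0], [0.696, -0.718, -0.0], [0.0, 0.0, -1.0]]
force: [1.1, 1.4, 2.5]
opening: 0.381
grasp_force: 30.0
t 14.25 pos [0.5274 0.0377 0.1252] yaw 44.11 tilt [ 0.0004 -0.0001] F [1.1 1.4 2.5] op 0.381 g 30.0
xyz [-0.7  0.2 -3.8] rz 0.0717
[ 0.15444228 -0.13140755  0.02470456]
```

The force dropped while turning, and the next millimetre gave about 5 N, which matches the deck preload. I'm pushing on gently.

```bash
python3 -m handwheel '[{"xyz":[0,0,0.5],"delta_rot":[0,0,0],"hand":1},{"xyz":[0,0,1],"delta_rot":[0,0,0],"hand":1},{"xyz":[0,0,1.5],"delta_rot":[0,0,0],"hand":1},{"xyz":[0,0,2],"delta_rot":[0,0,0],"hand":1},{"xyz":[0,0,2],"delta_rot":[0,0,0],"hand":1}]'; python3 -c "
from h import *;go(.527,.037,.129,40);print(bot.read_state()['moment'])"
```

```text
time_s: 14.88
position: [0.5274, 0.0377, 0.1231]
tcp_rot: [[0.718, 0.696, 0.0], [0.696, -0.718, -0.0], [0.0, 0.0, -1.0]]
force: [1.3, 0.3, 4.5]
opening: 0.382
grasp_force: 30.0
t 14.88 pos [0.5274 0.0377 0.1231] yaw 44.1 tilt [ 0.0004 -0.0001] F [1.3 0.3 4.5] op 0.382 g 30.0
xyz [-0.7  0.2 -5.9] rz 0.0716
[ 0.11406309 -0.18114794  0.00577946]
```

Now 6.9 N at about 3 mm of deck travel, matching the spring rate, so the key is in. I'm pressing home.

```bash
python3 -m handwheel '[{"xyz":[0,0,1],"delta_rot":[0,0,0],"hand":1},{"xyz":[0,0,2],"delta_rot":[0,0,0],"hand":1},{"xyz":[0,0,3],"delta_rot":[0,0,0],"hand":1},{"xyz":[0,0,4],"delta_rot":[0,0,0],"hand":1},{"xyz":[0,0,4.5],"delta_rot":[0,0,0],"hand":1}]'; python3 -c "
from h import *;go(.527,.037,.129,40);print(bot.read_state()['moment'])"
```

```text
time_s: 15.5
position: [0.5274, 0.0377, 0.119]
tcp_rot: [[0.718, 0.696, 0.001], [0.696, -0.718, -0.0], [0.0, 0.0, -1.0]]
force: [0.2, 1.1, 11.2]
opening: 0.377
grasp_force: 30.0
t 15.5 pos [0.5274 0.0377 0.119 ] yaw 44.11 tilt [ 0.0006 -0.0001] F [ 0.2  1.1 11.2] op 0.377 g 30.0
xyz [ -0.8   0.2 -10. ] rz 0.0716
[0.15714078 0.09047226 0.02501443]
```

```bash
python3 -m handwheel '[{"xyz":[0,0,0.5],"delta_rot":[0,0,0],"hand":1},{"xyz":[0,0,1],"delta_rot":[0,0,0],"hand":1},{"xyz":[0,0,1],"delta_rot":[0,0,0],"hand":1},{"xyz":[0,0,1],"delta_rot":[0,0,0],"hand":1},{"xyz":[0,0,1],"delta_rot":[0,0,0],"hand":1}]'
python3 - <<'E'
from h import *
go(.527,.037,.129,40)
s=cap("scene");cv2.imwrite("pics/c6.png",crop(s,225,130,80,75,7))
E
```

```text
time_s: 16.12
position: [0.5275, 0.0377, 0.119]
tcp_rot: [[0.718, 0.696, 0.001], [0.696, -0.718, -0.0], [0.001, 0.001, -1.0]]
force: [-1.2, 0.1, 15.1]
opening: 0.381
grasp_force: 30.0
t 16.12 pos [0.5275 0.0377 0.119 ] yaw 44.11 tilt [ 0.001  -0.0002] F [-1.2  0.1 15.1] op 0.381 g 30.0
xyz [ -0.8   0.2 -10. ] rz 0.0717
```

View pics/c6.png

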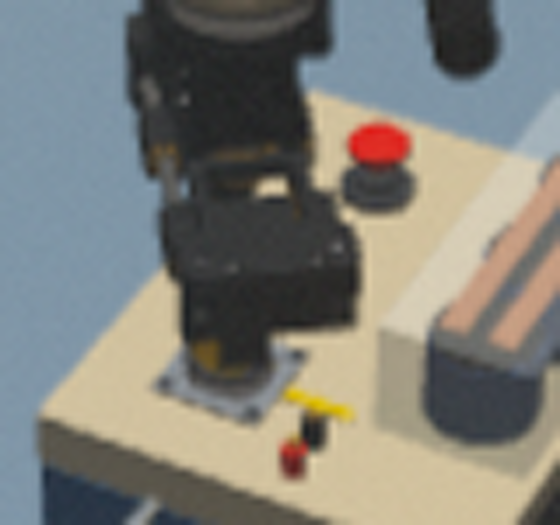

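The picture shows the plug's shoulder seated on the socket rim at about (230,378), with the red plunger up at (378,145). At z = 0.119 the TCP stopped moving while the push rose to 17 N, so the plug is home and I'm handing in.

```bash
python3 -c "
from rig import workorder;print(workorder.hand_in())"
```

```text
the job is handed in; nothing more can be done
None
```

I held the dump plunger at its stop for over a second and let it come up, then keyed the shorting plug and pushed it home. I handed the job in at about 16 s with the plug still gripped and pressed home; the hand-in returned no verdict.

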